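# Clip a sample slide for a scan and free it again

### The arm

A 6-joint arm with a two-finger parallel gripper is mounted at the origin on the work surface. World frame = base frame: x ahead of the robot, y to its left, z up, the work surface at z = 0. Lengths are in m, angles in rad, forces in N, time in s.
With the tool pointing down it reaches from about 0.3 to 0.775 m from the base axis. Payload 14.6 kg.
Tool frame: the origin (TCP) lies on the centre line of the jaws, within the pads' length; the fingertips stand ctrl.tcp_to_tips ahead of it and the grasp point (between the pads) lies 2 mm behind it (ctrl.tcp_to_tips is the distance from the TCP to the fingertips, in m); z points along the fingers, y is the line along which they close (so a half turn about z gives the same grasp; the last joint's range is limited). The gripper opens to 94 mm and grips with 3 to 60 N. Pads are 16 mm wide; open, the fingers measure 119 mm over their backs; the gripper's body (75 mm by 177 mm) begins 78 mm behind the grasp point.
Start: joints at [1.149, 0.3, 1.521, -0, 1.321, -0.067], TCP at [0.191, 0.516, 0.222] pointing down, gripper open.
Joint ranges: [-3.03, 3.03], [-0.79, 2.21], [0.23, 2.52], [-1.04, 4.18], [0, 3.07], [-2.55, 2.55]. Speed limits (rad/s): [2.22, 2.22, 2.57, 3.14, 3.14, 3.14].

### API

Orientations are given as [roll, pitch, yaw] about the fixed x, y, z axes, in that order (R = Rz(yaw) Ry(pitch) Rx(roll)).
In Python, from station import telemetry, viewer, hand_in, ctrl gives the robot as it stands.
- The arm moves only by the tool step_arm, never from a script. Its argument "plan" is a list of rows, each an object of numbers: "dx", "dy", "dz": the shift along the tool's x, y, z scaled (see below); "rx", "ry", "rz": the turn, a rotation vector about the tool's x, y, z scaled (see below); "claw": the closure, from 0 (fully open) to 1 (shut). In form: [{"dx": .., "dy": .., "dz": .., "rx": .., "ry": .., "rz": .., "claw": ..}, ...]. A call has 1 to 10 rows; each row shifts and turns the commanded pose from where the row before left it, along the tool's axes as they then stand; what a row does not reach is not made up. The controller multiplies each number of a shift by 0.1 m and each number of a turn by 90 degrees. A row lasts 1/10 s, in which the tool goes at most 50 mm and 8.59 degrees, less where a joint would pass 70% of its speed; a pose out of reach is approached as far as the arm can. A call with a number of a shift or a turn outside -1 to 1 is refused whole. A call with a gripper value outside its range is refused whole. The fingers move at their own pace and stop on an object; "grip_force" is the grip in N (left out, the last holds). Time passes only in rows, so rows that do not move let the fingers close. It gives the time, the measured TCP pose, the force, the opening and the grip force at its end, in the units of the state.
- telemetry.get_obs(): the state, without advancing time (a new reading comes with each control period).
- viewer.camera(name): name is "side" or "top"; returns a dict with "img" (420x560x3 uint8, red, green, blue), "z_map" (420x560 float32, m along the optical axis (not along the pixel's ray), 0 where there is no reading), "fx", "fy", "cx", "cy" (pixels), "dist" ([k1, k2, p1, p2, k3] as OpenCV has them; the pictures are not rectified), "R" (3x3) and "t" (3): a world point X has camera coordinates R X + t. Camera axes: x right, y down, z forward; pixel columns grow to the right and rows downward; lengths in m; the calibration is good to about 2 mm. A picture is of the moment at which its call begins.
- hand_in(): hands the job in; it is judged then, once.
Trained networks look in a picture, given as the dict that the camera call returned (one of the last four; its "shot" number tells which), for a name from the list of things; names that differ only in an ending like _2 or _b are one class to them, and where a whole thing is asked for, a point or a joint stands for the part that bears it (a point fixed in the world has none). Each returns a list of dicts, best first, with "score" (0 to 1); they miss things now and then, are a little off and sometimes report something else, mostly with a low value. They report only what shows in the picture. A call takes as long as a camera call. They do not tell look-alikes from the thing itself.
- viewer.recognise(target, picture): "rect" ([left, top, right, bottom] in pixels, round what is visible of it).
The state is a dict: "time_s": time; "qpos": joint angles; "joint_vel": joint speeds; "tau": joint torques, N m; "ee_pos": TCP position; "eef_rot": TCP orientation; "force": force on the tool from outside, world axes, zero at the start; "moment": the same for the moment, N m; "grip_width": finger opening in m; "grip_force": force on a finger pad.
Only numpy, scipy, OpenCV 4.12 (cv2) and the standard library are available. Lean on these libraries where they do the work, as an engineer would, in place of code of your own. Each camera call takes 0.05 s, during which the arm holds its last target. There are 200 camera calls.

### The job

Swing the spring clip on the scanner round its pivot screw by its finger post until its blade has pushed the sample slide flush against the fence and bears on it lightly (about 3 N on the slide), and let go. While the clip holds the slide so, press the scan button fully down; then swing the clip right back, well clear, leaving the slide flush at the fence. Move the slide only with the clip, never squeeze it hard, and leave everything else where it is.

Things in the scene. Friction and masses are not known exactly. Their poses are not given: they have to be found in the camera images.
- stage: flatbed slide scanner, fixed: white box 210 (x) x 270 (y) x 45 mm with a flat grey top at 45 mm above the table; origin at the centre of its underside; +x of the scanner points away from the robot. It carries the clip.
- fence: straight aluminium bar, 12 (x) x 116 (y) x 10 mm, smooth and slippery, fixed on the scanner's top parallel to it (its place on the scanner differs by up to 5 mm each way); origin at the centre of its underside. The slide belongs flat against the face towards the robot (6 mm from the origin in the fence's -x). A 6 mm lip at the +y end stands 18 mm out towards the robot; the slide need not reach it.
- slide: sample slide, white carrier with a glass window, 40 (x) x 76 (y) x 6 mm, about 50 g, lying loose on the scanner 5 to 14 mm short of the fence; origin at the centre of its underside. Flush means its origin is 26 mm from the fence's origin along the fence's -x, edges parallel.
- clip (a joint): angle of the clip's lever about its vertical pivot screw: 0 = open, growing clockwise (from above) as the blade swings to the slide; range 0 to 1.5 rad, starts at 0.05 to 0.35. The blade is set on the lever up to 0.12 rad off either way: it meets the slide not before 0.55 and holds it flush from 0.8 to 1.25 on. The lever stays where left; turning it takes 0.4 N m. At 0.5 it is well clear.
- clip_pivot (a point): top of the pivot screw on the scanner's top, 59 mm above the table; the lever's axis is vertical through it. A thin spring blade with a round polished tip (12 mm wide) 70 mm from this axis is sprung to the lever by 10 N m per rad: with the slide flush, each further 0.01 rad of the lever adds about 1.4 N on the slide and 2 N to the push needed at the post.
- clip_post (a point): the finger post: upright steel pin, 12 mm in diameter, with a free-turning sleeve, 50 mm from the pivot axis on the side away from the blade; the point is on its axis 70 mm above the table (its top is at 87 mm; the flat lever at its foot reaches up to 55 mm). Pushing it clockwise (from above) about the pivot swings the blade to the slide; this takes 8 N until the slide is reached.
- scan (a joint): travel of the scan button: 0 = up, 0.006 m = fully down (4 N); it springs back
- scan_top (a point): centre of the top face of the scan button: white round cap, 32 mm in diameter, 18 mm above the table, in a low grey round housing 48 mm across and 12 mm high that is fixed on the table beside the scanner, on either side
- spare_slide: bystander: a second slide of the same kind lying at the scanner's left (+y) end, long side along x; origin at the centre of its underside
- jar: bystander: small grey jar, 44 mm in diameter, 55 mm high, beside the scanner on the side opposite the button; origin at the centre of its underside
- cup: bystander: paper cup 74 mm in diameter, 85 mm high, to the right
- roll: bystander: upright paper roll 110 mm in diameter, 100 mm high, to the left
- marker: bystander: black marker 120 mm long, 14 mm thick, lying in front of the scanner to the right
There are look-alikes about, which are no part of the job. Leave any pink look-alike of the slide alone.

How it is judged:
By the outcome, as a careful person would: the job done as asked, in the order asked, and still so for the second after the job is handed in, with the robot touching nothing.
It also fails if it takes over 72 s, if anything falls off the work surface, if the arm or the gripper's body presses on something with over 40 N, if the wrist force passes 120 N, or if a joint passes its speed limit or range.

## Working session

There is one attempt and no reset: what is moved stays moved. The work goes in short steps, Python scripts to look and compute and a tool call to move; the robot and the scene stay as the last step left them, time stands still between calls to the robot, and variables do not carry over. Pictures are saved under pics/ and viewed, at most 10 in all, crops included, and the job is handed in when it is done.

Besides the shell and the picture viewer there is one more tool, called after "Emit:" as a command line: name --argument value ..., lists and objects as JSON in quotes. step_arm: Moves the arm, as the interface text tells. Shifts and turns lie within -1 to 1; 1 stands for 0.1 m of shift or 90 degrees of turn. Its arguments: {"type":"object","properties":{"plan":{"type":"array"},"grip_force":{"type":"number"}},"required":["plan"]}

```bash
mkdir -p pics; ls
cat > h.py <<'E'
import numpy as np, cv2
from station import telemetry, viewer, hand_in, ctrl
def w2p(c,X):
    X=np.atleast_2d(np.array(X,float)); K=np.array([[c['fx'],0,c['cx']],[0,c['fy'],c['cy']],[0,0,1]])
    return cv2.projectPoints(X,cv2.Rodrigues(np.array(c['R']))[0],np.array(c['t'],float),K,np.array(c['dist'],float))[0][:,0]
def ray(c,uv):
    K=np.array([[c['fx'],0,c['cx']],[0,c['fy'],c['cy']],[0,0,1]])
    n=cv2.undistortPoints(np.array(uv,float).reshape(-1,1,2),K,np.array(c['dist'],float))[:,0]
    R=np.array(c['R']);t=np.array(c['t'])
    return -R.T@t, np.c_[n,np.ones(len(n))]@R
def p2z(c,uv,z):
    o,d=ray(c,uv); s=(z-o[2])/d[:,2]; return o+d*s[:,None]
E
python3 - <<'E'
from h import *
print(telemetry.get_obs(), ctrl.tcp_to_tips)
for n in ('top','side'):
    c=viewer.camera(n); cv2.imwrite(f'pics/{n}0.png',c['img'][:,:,::-1])
    o,_=ray(c,[[280,210]]);print(n,o,c['fx'])
    for k in ['stage','fence','slide','clip','clip_pivot','clip_post','scan_top','spare_slide','jar','cup','roll','marker']:
        print(k,[(np.round(r['rect']).tolist(),round(r['score'],2)) for r in viewer.recognise(k,c)[:3]])
E
```

```text
pics
{'time_s': 0.0, 'qpos': array([ 1.14939057e+00,  3.00466514e-01,  1.52160202e+00, -2.00903216e-05,
        1.32070989e+00, -6.66251544e-02]), 'joint_vel': array([ 0.00026274,  0.00063075, -0.00154365,  0.00040239,  0.00013492,
       -0.0001744 ]), 'tau': array([ 2.34013634e-03, -5.31807876e+01, -3.52752793e+01,  7.09980517e-02,
        2.41208839e-02, -1.26974728e-04]), 'ee_pos': array([0.19097746, 0.51550694, 0.22187998]), 'eef_rot': array([-3.14040821e+00, -5.95277457e-05,  2.78681700e+00]), 'force': array([-0.21597198,  0.40178573, -0.43358935]), 'moment': array([ 0.06826937,  0.06043509, -0.04308109]), 'grip_force': 0.0, 'grip_width': 0.09376123319362129} 0.017
top [0.27784556 0.02730752 1.17033672] 444.4846997700507
stage [([215.0, 154.0, 329.0, 244.0], 0.81)]
fence [([352.0, 262.0, 404.0, 268.0], 0.73), ([247.0, 172.0, 292.0, 188.0], 0.68)]
slide [([255.0, 180.0, 282.0, 196.0], 0.88), ([254.0, 261.0, 271.0, 295.0], 0.71), ([400.0, 212.0, 421.0, 234.0], 0.34)]
clip [([256.0, 182.0, 283.0, 198.0], 0.62), ([277.0, 182.0, 318.0, 211.0], 0.48)]
clip_pivot [([214.0, 152.0, 328.
[... 486 characters left out ...]
240.0, 182.0, 340.0, 253.0], 0.73), ([289.0, 282.0, 323.0, 304.0], 0.4)]
fence [([279.0, 196.0, 312.0, 205.0], 0.71), ([291.0, 281.0, 325.0, 305.0], 0.49), ([276.0, 198.0, 302.0, 216.0], 0.46)]
slide [([277.0, 199.0, 301.0, 215.0], 0.77), ([222.0, 238.0, 247.0, 254.0], 0.67), ([241.0, 187.0, 336.0, 251.0], 0.36)]
clip []
clip_pivot [([239.0, 186.0, 337.0, 251.0], 0.88), ([218.0, 133.0, 249.0, 168.0], 0.56)]
clip_post [([288.0, 214.0, 315.0, 224.0], 0.45), ([292.0, 281.0, 326.0, 306.0], 0.28)]
scan_top []
spare_slide [([247.0, 190.0, 272.0, 212.0], 0.54)]
jar [([345.0, 272.0, 367.0, 297.0], 0.76)]
cup [([406.0, 258.0, 435.0, 291.0], 0.94)]
roll []
marker [([292.0, 280.0, 323.0, 302.0], 0.68)]
```

Run:
```python
import cv2
a=cv2.imread('pics/top0.png')
cv2.imwrite('pics/top_v.png',cv2.resize(a[130:280,180:380],(800,600),interpolation=cv2.INTER_CUBIC))
cv2.imwrite('pics/top_f.png',a)
```

```text
(no output)
```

View pics/top_f.png

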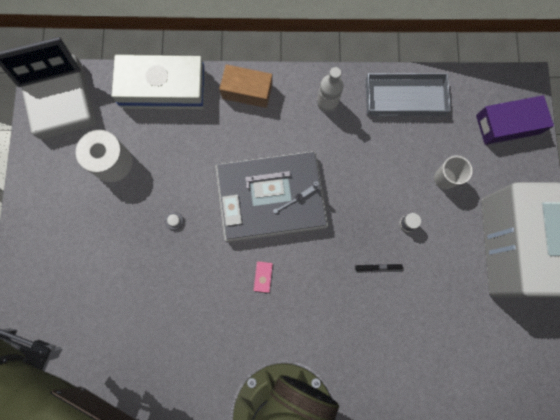

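View pics/top_v.png

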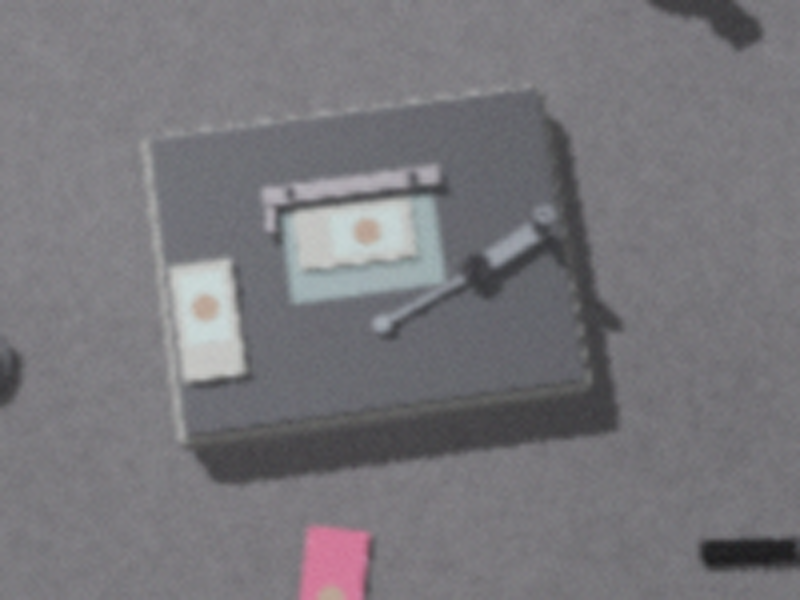

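The scanner is at about (272,197). On the crop, the clip pivot is at (480,272), the post at (543,215) and the blade tip at (382,325), with the fence above the slide. The round things are at (174,221) and (412,222); heights will tell which is the button.

Run:
```python
from h import *
c=viewer.camera('top')
z=c['z_map']
def hgt(u,v,r=3):
    u,v=int(u),int(v); P=z[v-r:v+r+1,u-r:u+r+1]
    o,d=ray(c,[[u,v]]); return [round(float(o[2]+d[0,2]*q),3) for q in (np.percentile(P[P>0],5),np.median(P[P>0]))]
print('round',hgt(174,221),hgt(412,221))
f=lambda x,y:(180+(x+.5)/4-.5,130+(y+.5)/4-.5)
for n,p,h in [('pivot',(480,268),.059),('post',(543,213),.087),('tip',(382,325),.052),
  ('fenceL',(263,190),.055),('fenceR',(440,167),.055),('sl00',(298,208),.051),('sl01',(412,198),.051),('sl10',(302,270),.051),('sl11',(415,260),.051),
  ('st00',(147,138),.045),('st01',(535,90),.045),('st10',(183,438),.045),('st11',(588,385),.045),('st11',(588,385),.045)]:
    print(n,np.round(p2z(c,[f(*p)],h)[0],4))
for p in [(173.5,220.5),(412.5,221.5)]: print(np.round(p2z(c,[p],.018)[0],4),np.round(p2z(c,[p],.055)[0],4))
i=c['img']
A=cv2.resize(i[200:240,154:194],(400,400),interpolation=cv2.INTER_CUBIC);B=cv2.resize(i[200:240,392:432],(400,400),interpolation=cv2.INTER_CUBIC)
cv2.imwrite('pics/ab.png',np.hstack([A,B])[:,:,::-1])
```

```text
round [0.026, 0.023] [0.061, 0.057]
pivot [ 0.538  -0.0393  0.059 ]
post [ 0.5673 -0.0775  0.087 ]
tip [0.5017 0.0233 0.052 ]
fenceL [0.59  0.101 0.055]
fenceR [ 0.6063 -0.0139  0.055 ]
sl00 [0.5792 0.0783 0.051 ]
sl01 [0.5864 0.0042 0.051 ]
sl10 [0.5378 0.0752 0.051 ]
sl11 [0.5449 0.0022 0.051 ]
st00 [0.6276 0.1786 0.045 ]
st01 [ 0.6626 -0.0772  0.045 ]
st10 [0.429  0.1496 0.045 ]
st11 [ 0.4647 -0.1091  0.045 ]
st11 [ 0.4647 -0.1091  0.045 ]
[0.4811 0.2898 0.018 ] [0.4746 0.2813 0.055 ]
[ 0.4823 -0.3383  0.018 ] [ 0.4758 -0.3265  0.055 ]
```

View pics/ab.png

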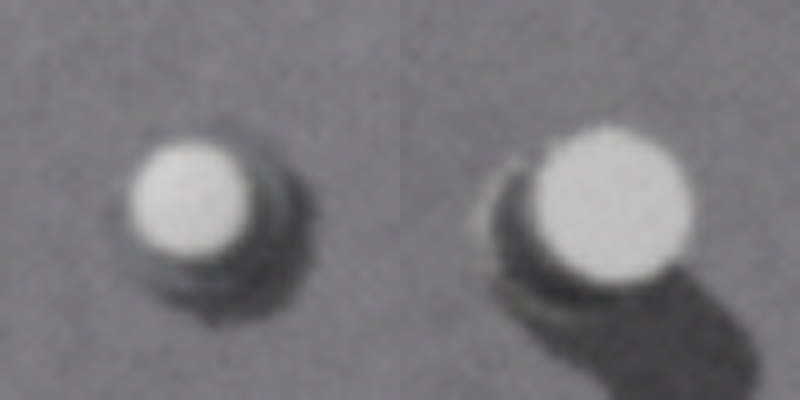

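The left round object is the button: cap at about (172.5,219.3), height about 20 mm. The right one, 57 mm high, is the jar. I'll close the fingers and go to above the far side of the post.

Emit:
step_arm --plan '[{"rz": -0.075,"claw": 1},{"rz": -0.075,"claw": 1},{"rz": -0.075,"claw": 1},{"dx": -0.25,"dy": -0.37,"claw": 1},{"dx": -0.25,"dy": -0.37,"claw": 1},{"dx": -0.25,"dy": -0.37,"claw": 1},{"dx": -0.25,"dy": -0.37,"claw": 1},{"dx": -0.25,"dy": -0.37,"claw": 1},{"dx": -0.25,"dy": -0.37,"claw": 1},{"dx": -0.25,"dy": -0.37,"claw": 1}]'

```text
$.plan[0]: bad value
```

Emit:
step_arm --plan '[{"dx": -0.25,"dy": -0.37,"claw": 1},{"dx": -0.25,"dy": -0.37,"claw": 1},{"dx": -0.25,"dy": -0.37,"claw": 1},{"dx": -0.25,"dy": -0.37,"claw": 1},{"dx": -0.25,"dy": -0.37,"claw": 1},{"dx": -0.25,"dy": -0.37,"claw": 1},{"dx": -0.25,"dy": -0.37,"claw": 1},{"dx": -0.25,"dy": -0.37,"claw": 1},{"dx": -0.25,"dy": -0.37,"claw": 1},{"claw": 1}]'

```text
$.plan[0]: bad value
```

Emit:
step_arm --plan '[{"dx": 0,"dy": 0,"dz": 0,"rx": 0,"ry": 0,"rz": -0.075,"claw": 1},{"dx": 0,"dy": 0,"dz": 0,"rx": 0,"ry": 0,"rz": -0.075,"claw": 1},{"dx": 0,"dy": 0,"dz": 0,"rx": 0,"ry": 0,"rz": -0.075,"claw": 1},{"dx": -0.25,"dy": -0.37,"dz": 0,"rx": 0,"ry": 0,"rz": 0,"claw": 1},{"dx": -0.25,"dy": -0.37,"dz": 0,"rx": 0,"ry": 0,"rz": 0,"claw": 1},{"dx": -0.25,"dy": -0.37,"dz": 0,"rx": 0,"ry": 0,"rz": 0,"claw": 1},{"dx": -0.25,"dy": -0.37,"dz": 0,"rx": 0,"ry": 0,"rz": 0,"claw": 1},{"dx": -0.25,"dy": -0.37,"dz": 0,"rx": 0,"ry": 0,"rz": 0,"claw": 1},{"dx": -0.25,"dy": -0.37,"dz": 0,"rx": 0,"ry": 0,"rz": 0,"claw": 1}]'

```text
time_s: 2.25
ee_pos: [0.3414, 0.292, 0.2227]
eef_rot: [3.141, 0.0, 3.14]
force: [1.0, 1.1, -0.5]
grip_width: 0.0253
grip_force: 0.0
```

Emit:
step_arm --plan '[{"dx": -0.25,"dy": -0.37,"dz": 0,"rx": 0,"ry": 0,"rz": 0,"claw": 1},{"dx": -0.25,"dy": -0.37,"dz": 0,"rx": 0,"ry": 0,"rz": 0,"claw": 1},{"dx": -0.25,"dy": -0.37,"dz": 0,"rx": 0,"ry": 0,"rz": 0,"claw": 1},{"dx": -0.25,"dy": -0.37,"dz": 0,"rx": 0,"ry": 0,"rz": 0,"claw": 1},{"dx": -0.25,"dy": -0.37,"dz": 0,"rx": 0,"ry": 0,"rz": 0,"claw": 1},{"dx": -0.25,"dy": -0.37,"dz": 0,"rx": 0,"ry": 0,"rz": 0,"claw": 1},{"dx": -0.25,"dy": -0.37,"dz": 0,"rx": 0,"ry": 0,"rz": 0,"claw": 1},{"dx": -0.25,"dy": -0.37,"dz": 0,"rx": 0,"ry": 0,"rz": 0,"claw": 1},{"dx": -0.25,"dy": -0.37,"dz": 0,"rx": 0,"ry": 0,"rz": 0,"claw": 1},{"dx": -0.2,"dy": -0.3,"dz": 0,"rx": 0,"ry": 0,"rz": 0,"claw": 1}]'

```text
time_s: 3.25
ee_pos: [0.5862, -0.072, 0.2223]
eef_rot: [-3.141, 0.0, 3.139]
force: [0.4, 0.8, 0.8]
grip_width: 0.0006
grip_force: 0.0
```

Emit:
step_arm --plan '[{"dx": -0.05,"dy": 0,"dz": 0.1,"rx": 0,"ry": 0,"rz": 0,"claw": 1},{"dx": 0,"dy": 0,"dz": 0.35,"rx": 0,"ry": 0,"rz": 0,"claw": 1},{"dx": 0,"dy": 0,"dz": 0.35,"rx": 0,"ry": 0,"rz": 0,"claw": 1},{"dx": 0,"dy": 0,"dz": 0.3,"rx": 0,"ry": 0,"rz": 0,"claw": 1},{"dx": 0,"dy": 0,"dz": 0,"rx": 0,"ry": 0,"rz": 0,"claw": 1}]'

```text
time_s: 3.75
ee_pos: [0.5882, -0.0689, 0.1085]
eef_rot: [3.14, -0.007, 3.141]
force: [0.1, 0.0, -0.0]
grip_width: 0.0007
grip_force: 0.0
```

Run:
```python
from h import *
o=telemetry.get_obs(); print(o['ee_pos'],o['force'],o['qpos'])
s=viewer.camera('side')
e=o['ee_pos']-[0,0,.017]
for n,p in [('post',(.5673,-.0775,.087)),('piv',(.538,-.0393,.059)),('tcp',e)]: print(n,w2p(s,[p])[0])
i=s['img'][150:250,240:373]
cv2.imwrite('pics/s1.png',cv2.resize(i,(798,600),interpolation=cv2.INTER_CUBIC)[:,:,::-1])
```

```text
[ 0.58817097 -0.0689076   0.10847284] [ 0.13799917  0.03178325 -0.01155415] [-1.78508882e-01  5.08598139e-01  1.50735327e+00  1.06213094e-04
  1.13266898e+00 -1.74835256e+00]
post [315.70388734 212.42470729]
piv [300.42717212 217.90076637]
tcp [318.45046893 207.46107682]
```

View pics/s1.png

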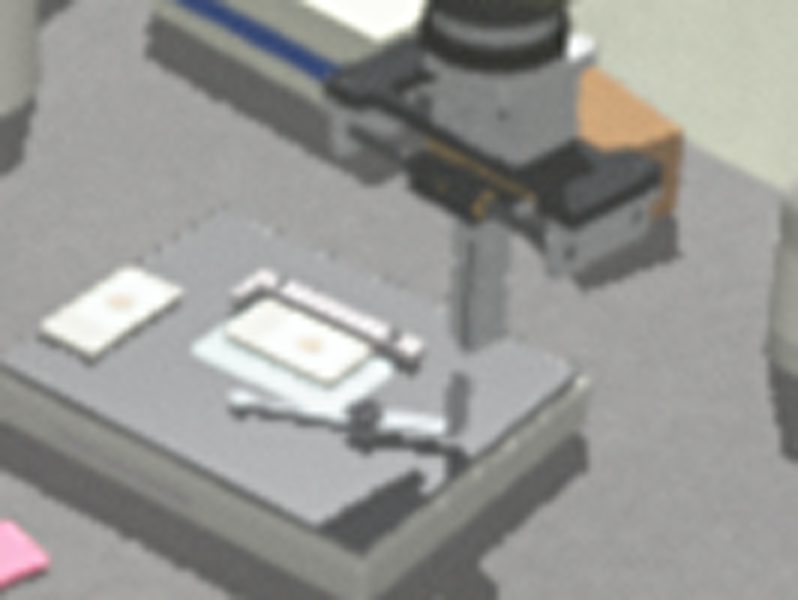

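Side view: post top at crop (458,378), which is full-frame (316,213) and matches the prediction. The fingertips hang just beyond it. I'll go down on the far side of it.

Emit:
step_arm --plan '[{"dx": -0.1,"dy": -0.09,"dz": 0,"rx": 0,"ry": 0,"rz": 0,"claw": 1},{"dx": 0,"dy": 0,"dz": 0,"rx": 0,"ry": 0,"rz": 0,"claw": 1},{"dx": 0,"dy": 0,"dz": 0.14,"rx": 0,"ry": 0,"rz": 0,"claw": 1},{"dx": 0,"dy": 0,"dz": 0.14,"rx": 0,"ry": 0,"rz": 0,"claw": 1},{"dx": 0,"dy": 0,"dz": 0,"rx": 0,"ry": 0,"rz": 0,"claw": 1},{"dx": 0,"dy": 0,"dz": 0,"rx": 0,"ry": 0,"rz": 0,"claw": 1}]'

```text
time_s: 4.4
ee_pos: [0.5999, -0.0786, 0.084]
eef_rot: [3.141, -0.001, 3.14]
force: [0.3, 0.1, 0.4]
grip_width: 0.0001
grip_force: 0.0
```

Emit:
step_arm --plan '[{"dx": 0.06,"dy": -0.01,"dz": 0.01,"rx": 0,"ry": 0,"rz": 0,"claw": 1},{"dx": 0.06,"dy": -0.01,"dz": 0.01,"rx": 0,"ry": 0,"rz": 0,"claw": 1},{"dx": 0.06,"dy": -0.02,"dz": 0,"rx": 0,"ry": 0,"rz": 0,"claw": 1},{"dx": 0.05,"dy": -0.02,"dz": 0,"rx": 0,"ry": 0,"rz": 0,"claw": 1},{"dx": 0.05,"dy": -0.02,"dz": 0,"rx": 0,"ry": 0,"rz": 0,"claw": 1},{"dx": 0,"dy": 0,"dz": 0,"rx": 0,"ry": 0,"rz": 0,"claw": 1}]'

```text
time_s: 5.0
ee_pos: [0.5725, -0.0873, 0.083]
eef_rot: [-3.141, 0.003, 3.14]
force: [4.6, -0.6, -2.5]
grip_width: 0.0004
grip_force: 2.4
```

Emit:
step_arm --plan '[{"dx": 0.04,"dy": -0.01,"dz": 0,"rx": 0,"ry": 0,"rz": 0,"claw": 1},{"dx": 0.04,"dy": -0.01,"dz": 0,"rx": 0,"ry": 0,"rz": 0,"claw": 1},{"dx": 0,"dy": 0,"dz": 0,"rx": 0,"ry": 0,"rz": 0,"claw": 1}]'

```text
time_s: 5.3
ee_pos: [0.5646, -0.0892, 0.083]
eef_rot: [-3.141, 0.003, 3.14]
force: [5.7, 0.7, -3.1]
grip_width: 0.0006
grip_force: 2.7
```

Run:
```python
from h import *
c=viewer.camera('top'); o=telemetry.get_obs(); print(o['time_s'],o['ee_pos'],o['force'])
cv2.imwrite('pics/t2.png',cv2.resize(c['img'][150:225,220:320],(800,600),interpolation=cv2.INTER_CUBIC)[:,:,::-1])
```

```text
5.35 [ 0.56459337 -0.0891111   0.08295249] [ 5.31448386  0.18064504 -2.98327658]
```

View pics/t2.png

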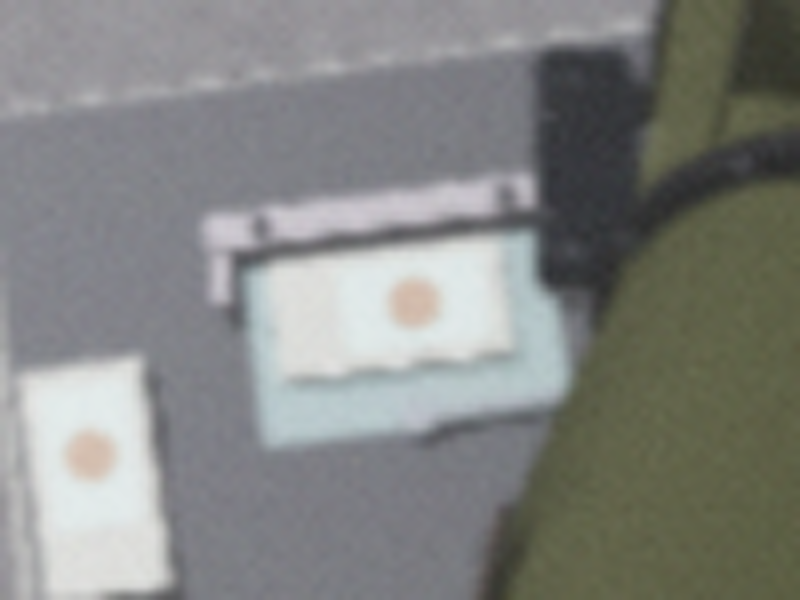

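The tip is at crop (418,418), about 10 mm short of the slide edge (v about 365). The slide itself is slightly short of the fence.

Emit:
step_arm --plan '[{"dx": 0.03,"dy": -0.005,"dz": 0,"rx": 0,"ry": 0,"rz": 0,"claw": 1},{"dx": 0.03,"dy": -0.005,"dz": 0,"rx": 0,"ry": 0,"rz": 0,"claw": 1}]'

```text
time_s: 5.55
ee_pos: [0.559, -0.0901, 0.083]
eef_rot: [-3.141, 0.004, 3.14]
force: [7.3, -0.4, -3.8]
grip_width: 0.0006
grip_force: 4.2
```

Emit:
step_arm --plan '[{"dx": 0.01,"dy": 0,"dz": 0,"rx": 0,"ry": 0,"rz": 0,"claw": 1}]'

```text
time_s: 5.65
ee_pos: [0.5579, -0.0901, 0.083]
eef_rot: [-3.141, 0.003, 3.14]
force: [8.9, -1.0, -4.9]
grip_width: 0.0003
grip_force: 4.1
```

Emit:
step_arm --plan '[{"dx": 0.01,"dy": 0,"dz": 0,"rx": 0,"ry": 0,"rz": 0,"claw": 1}]'

```text
time_s: 5.75
ee_pos: [0.557, -0.0901, 0.083]
eef_rot: [-3.141, 0.003, 3.14]
force: [8.8, -0.1, -3.8]
grip_width: 0.0002
grip_force: 4.1
```

```bash
cat > look.py <<'E'
from h import *
import sys
c=viewer.camera('top'); o=telemetry.get_obs(); print(o['time_s'],o['ee_pos'],o['force'])
img=c['img'][150:225,220:320]; cv2.imwrite('pics/%s.png'%sys.argv[1],cv2.resize(img,(800,600),interpolation=cv2.INTER_CUBIC)[:,:,::-1])
g=c['img'].astype(int).sum(2)/3
# vertical edge profile below/above slide at columns of the slide, subpixel positions of strongest gradients
for u in (256,262,268,274,280):
    p=cv2.GaussianBlur(c['img'],(3,3),0).astype(int).sum(2)[172:206,u-1:u+2].mean(1)/3
    print(u,np.round(p).astype(int).tolist())
E
python3 look.py t3
```

```text
5.8 [ 0.55684865 -0.09004112  0.08297515] [ 7.6340734  -0.41171254 -3.71423286]
256 [129, 131, 139, 160, 186, 197, 193, 170, 134, 128, 163, 201, 217, 220, 219, 219, 219, 219, 218, 217, 217, 217, 217, 213, 202, 188, 186, 193, 196, 197, 196, 195, 184, 163]
262 [130, 137, 158, 184, 197, 194, 171, 134, 122, 154, 197, 219, 224, 225, 225, 225, 224, 223, 223, 223, 222, 221, 219, 213, 198, 181, 181, 190, 196, 196, 195, 188, 169, 143]
268 [134, 152, 176, 194, 194, 174, 138, 118, 142, 188, 216, 225, 225, 220, 215, 213, 212, 215, 221, 226, 226, 224, 218, 201, 182, 180, 187, 192, 193, 195, 190, 173, 148, 130]
274 [148, 173, 190, 194, 181, 151, 122, 132, 174, 209, 223, 227, 223, 216, 209, 205, 204, 208, 216, 223, 223, 215, 195, 175, 174, 183, 181, 173, 172, 177, 171, 149, 130, 123]
280 [160, 177, 184, 180, 158, 125, 121, 158, 197, 214, 218, 220, 220, 221, 222, 223, 223, 224, 224, 221, 215, 200, 181, 174, 180, 182, 174, 171, 177, 174, 154, 133, 124, 122]
```

Emit:
step_arm --plan '[{"dx": 0.01,"dy": 0,"dz": 0,"rx": 0,"ry": 0,"rz": 0,"claw": 1},{"dx": 0.01,"dy": 0,"dz": 0,"rx": 0,"ry": 0,"rz": 0,"claw": 1}]'

```text
time_s: 6.0
ee_pos: [0.5551, -0.0901, 0.083]
eef_rot: [-3.141, 0.004, 3.14]
force: [8.4, -1.0, -3.5]
grip_width: 0.0006
grip_force: 4.2
```

Emit:
step_arm --plan '[{"dx": 0.01,"dy": 0,"dz": 0,"rx": 0,"ry": 0,"rz": 0,"claw": 1}]'

```text
time_s: 6.1
ee_pos: [0.5541, -0.0901, 0.083]
eef_rot: [-3.141, 0.004, 3.14]
force: [8.4, -0.5, -3.3]
grip_width: 0.0004
grip_force: 4.2
```

Emit:
step_arm --plan '[{"dx": 0.01,"dy": 0,"dz": 0,"rx": 0,"ry": 0,"rz": 0,"claw": 1}]'

```text
time_s: 6.2
ee_pos: [0.5531, -0.0901, 0.083]
eef_rot: [-3.141, 0.004, 3.14]
force: [8.9, -0.7, -4.5]
grip_width: 0.0001
grip_force: 4.2
```

```bash
python3 look.py t4
```

```text
6.25 [ 0.55292396 -0.09008531  0.08299187] [ 7.90666921 -0.40730285 -4.01516071]
256 [128, 129, 138, 160, 186, 197, 194, 175, 157, 171, 201, 215, 219, 219, 218, 218, 218, 218, 217, 217, 217, 216, 211, 198, 184, 183, 190, 195, 196, 196, 197, 195, 184, 163]
262 [128, 137, 157, 183, 197, 195, 177, 160, 173, 204, 221, 225, 225, 225, 225, 224, 222, 222, 222, 222, 220, 215, 201, 182, 175, 182, 191, 196, 197, 197, 195, 187, 168, 143]
268 [134, 151, 177, 193, 193, 178, 163, 172, 200, 220, 225, 222, 217, 212, 210, 213, 219, 225, 227, 226, 219, 203, 185, 178, 183, 189, 192, 194, 195, 195, 190, 174, 148, 130]
274 [147, 172, 190, 194, 184, 168, 171, 197, 219, 226, 225, 218, 211, 207, 206, 210, 216, 222, 223, 218, 201, 183, 178, 183, 181, 173, 173, 182, 191, 190, 175, 150, 131, 124]
280 [160, 177, 183, 180, 165, 156, 172, 198, 212, 217, 218, 219, 220, 221, 222, 224, 223, 220, 213, 199, 180, 173, 179, 184, 177, 169, 174, 185, 189, 178, 155, 134, 125, 123]
```

View pics/t4.png

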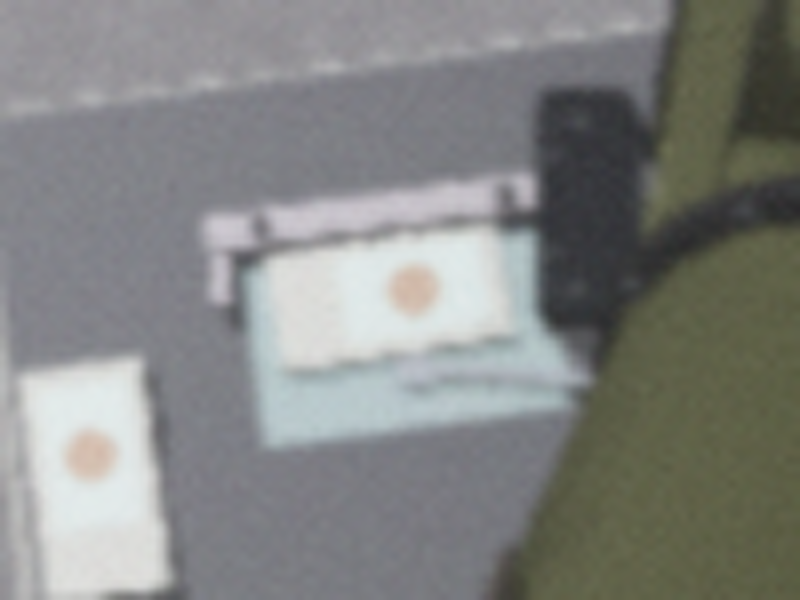

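The slide has moved up with the tip (tip at (405,375), slide edge v about 350) and the dark gap to the fence is nearly gone. Finer steps from here.

Emit:
step_arm --plan '[{"dx": 0.005,"dy": 0,"dz": 0,"rx": 0,"ry": 0,"rz": 0,"claw": 1}]'

```text
time_s: 6.35
ee_pos: [0.5526, -0.0901, 0.083]
eef_rot: [-3.141, 0.004, 3.14]
force: [9.6, 0.3, -4.0]
grip_width: 0.0001
grip_force: 4.4
```

Emit:
step_arm --plan '[{"dx": 0.005,"dy": 0,"dz": 0,"rx": 0,"ry": 0,"rz": 0,"claw": 1}]'

```text
time_s: 6.45
ee_pos: [0.5521, -0.09, 0.083]
eef_rot: [-3.141, 0.004, 3.14]
force: [8.5, -0.1, -4.4]
grip_width: 0.0002
grip_force: 4.5
```

Emit:
step_arm --plan '[{"dx": 0.005,"dy": 0,"dz": 0,"rx": 0,"ry": 0,"rz": 0,"claw": 1}]'

```text
time_s: 6.55
ee_pos: [0.5517, -0.0901, 0.0831]
eef_rot: [-3.141, 0.004, 3.14]
force: [10.1, 0.6, -4.0]
grip_width: 0.0009
grip_force: 5.1
```

Emit:
step_arm --plan '[{"dx": 0.005,"dy": 0,"dz": 0,"rx": 0,"ry": 0,"rz": 0,"claw": 1}]'

```text
time_s: 6.65
ee_pos: [0.5513, -0.09, 0.0831]
eef_rot: [-3.141, 0.004, 3.14]
force: [11.7, -0.1, -5.4]
grip_width: 0.0007
grip_force: 5.6
```

```bash
python3 look.py t5
```

```text
6.7 [ 0.55135142 -0.09003432  0.08308919] [10.29616951 -0.08283015 -5.36305177]
256 [130, 130, 138, 160, 185, 197, 194, 180, 173, 188, 210, 218, 219, 218, 218, 218, 218, 217, 216, 216, 217, 215, 208, 194, 185, 188, 194, 196, 197, 197, 196, 193, 183, 163]
262 [129, 136, 158, 184, 197, 194, 180, 169, 185, 210, 222, 224, 224, 223, 224, 223, 223, 222, 221, 220, 219, 216, 200, 180, 176, 187, 194, 196, 197, 196, 195, 187, 168, 143]
268 [133, 151, 177, 193, 193, 179, 165, 176, 203, 221, 225, 220, 214, 211, 211, 215, 220, 225, 226, 223, 215, 198, 181, 180, 190, 194, 194, 195, 196, 195, 190, 174, 148, 130]
274 [147, 171, 191, 195, 185, 170, 175, 200, 220, 226, 223, 217, 210, 207, 206, 210, 217, 223, 223, 215, 197, 177, 174, 179, 173, 167, 171, 183, 191, 191, 176, 150, 130, 124]
280 [160, 176, 182, 180, 167, 160, 177, 203, 217, 220, 220, 221, 221, 222, 223, 224, 224, 222, 214, 196, 176, 172, 180, 184, 176, 167, 173, 186, 189, 178, 154, 133, 123, 122]
```

Emit:
step_arm --plan '[{"dx": 0.004,"dy": 0,"dz": 0,"rx": 0,"ry": 0,"rz": 0,"claw": 1}]'

```text
time_s: 6.8
ee_pos: [0.5511, -0.09, 0.0831]
eef_rot: [-3.141, 0.005, 3.14]
force: [11.9, -0.8, -5.5]
grip_width: 0.0004
grip_force: 5.9
```

```bash
python3 -c "
from h import *
o=telemetry.get_obs(); print(o['ee_pos'],o['force'])"
```

```text
[ 0.55109787 -0.09002355  0.08310785] [11.93999028 -0.80335227 -5.49309956]
```

Emit:
step_arm --plan '[{"dx": 0.004,"dy": 0,"dz": 0,"rx": 0,"ry": 0,"rz": 0,"claw": 1}]'

```text
time_s: 6.9
ee_pos: [0.5508, -0.09, 0.0831]
eef_rot: [-3.141, 0.005, 3.14]
force: [12.4, 1.0, -5.3]
grip_width: 0.0008
grip_force: 6.4
```

About 3 N is on the slide now. I'll back off, rise and look.

Emit:
step_arm --plan '[{"dx": -0.05,"dy": 0,"dz": 0,"rx": 0,"ry": 0,"rz": 0,"claw": 1},{"dx": -0.15,"dy": 0,"dz": 0,"rx": 0,"ry": 0,"rz": 0,"claw": 1},{"dx": 0,"dy": 0,"dz": -0.2,"rx": 0,"ry": 0,"rz": 0,"claw": 1},{"dx": 0,"dy": 0,"dz": -0.4,"rx": 0,"ry": 0,"rz": 0,"claw": 1},{"dx": 0,"dy": 0.4,"dz": -0.2,"rx": 0,"ry": 0,"rz": 0,"claw": 1},{"dx": 0.1,"dy": 0.45,"dz": 0,"rx": 0,"ry": 0,"rz": 0,"claw": 1},{"dx": 0.1,"dy": 0.45,"dz": 0,"rx": 0,"ry": 0,"rz": 0,"claw": 1},{"dx": 0.1,"dy": 0.45,"dz": 0,"rx": 0,"ry": 0,"rz": 0,"claw": 1},{"dx": 0.1,"dy": 0.45,"dz": 0,"rx": 0,"ry": 0,"rz": 0,"claw": 1},{"dx": 0.1,"dy": 0.45,"dz": 0,"rx": 0,"ry": 0,"rz": 0,"claw": 1}]'

```text
time_s: 7.9
ee_pos: [0.5189, 0.1767, 0.1627]
eef_rot: [-3.142, 0.0, 3.14]
force: [-0.2, 0.1, -0.1]
grip_width: 0.0006
grip_force: 0.0
```

Emit:
step_arm --plan '[{"dx": 0.1,"dy": 0.45,"dz": 0,"rx": 0,"ry": 0,"rz": 0,"claw": 1},{"dx": 0.15,"dy": 0.45,"dz": 0,"rx": 0,"ry": 0,"rz": 0,"claw": 1},{"dx": 0.1,"dy": 0.3,"dz": 0,"rx": 0,"ry": 0,"rz": 0,"claw": 1},{"dx": 0,"dy": 0,"dz": 0,"rx": 0,"ry": 0,"rz": 0,"claw": 1},{"dx": 0,"dy": 0,"dz": 0,"rx": 0,"ry": 0,"rz": 0,"claw": 1}]'

```text
time_s: 8.4
ee_pos: [0.4847, 0.2953, 0.1624]
eef_rot: [-3.141, -0.0, 3.141]
force: [1.0, -0.6, -0.3]
grip_width: 0.0004
grip_force: 0.0
```

```bash
python3 look.py t6
```

```text
8.45 [0.48506172 0.29465458 0.16246636] [ 0.42043346 -0.43029159  0.7382727 ]
256 [125, 125, 133, 156, 181, 193, 190, 176, 168, 183, 204, 212, 213, 213, 213, 213, 213, 212, 212, 212, 212, 210, 201, 187, 180, 183, 188, 190, 191, 191, 191, 190, 180, 159]
262 [125, 132, 153, 179, 192, 189, 175, 165, 179, 205, 218, 220, 219, 218, 218, 218, 218, 217, 217, 216, 214, 211, 195, 175, 171, 182, 189, 191, 192, 192, 189, 182, 163, 139]
268 [130, 147, 173, 189, 189, 175, 162, 172, 199, 217, 220, 215, 209, 205, 204, 208, 215, 221, 223, 220, 213, 197, 178, 176, 185, 188, 189, 190, 191, 190, 186, 169, 144, 126]
274 [142, 166, 184, 188, 180, 166, 170, 195, 217, 222, 219, 212, 206, 202, 201, 205, 212, 217, 217, 209, 191, 171, 169, 174, 169, 163, 168, 179, 186, 185, 170, 145, 126, 121]
280 [156, 173, 179, 176, 164, 157, 174, 199, 212, 215, 216, 217, 217, 218, 219, 219, 220, 217, 209, 192, 172, 169, 177, 180, 172, 163, 169, 182, 185, 174, 151, 130, 121, 120]
```

View pics/t6.png

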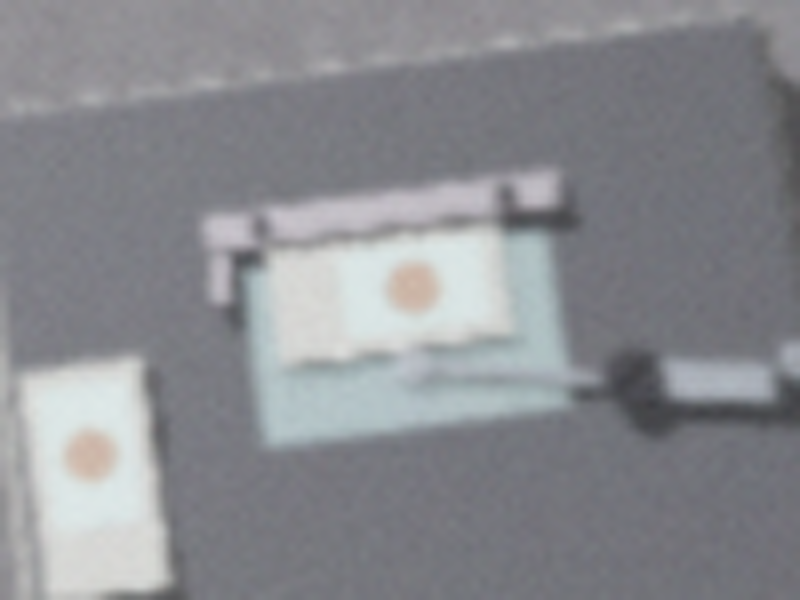

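Slide flush at the fence, blade tip (412,368) bearing on its edge, and the arm clear of the clip. Now the button.

Emit:
step_arm --plan '[{"dx": 0,"dy": -0.02,"dz": 0.3,"rx": 0,"ry": 0,"rz": 0,"claw": 1},{"dx": 0,"dy": 0,"dz": 0.35,"rx": 0,"ry": 0,"rz": 0,"claw": 1},{"dx": 0,"dy": 0,"dz": 0.35,"rx": 0,"ry": 0,"rz": 0,"claw": 1},{"dx": 0,"dy": 0,"dz": 0.2,"rx": 0,"ry": 0,"rz": 0,"claw": 1},{"dx": 0,"dy": 0,"dz": 0,"rx": 0,"ry": 0,"rz": 0,"claw": 1},{"dx": 0,"dy": 0,"dz": 0.03,"rx": 0,"ry": 0,"rz": 0,"claw": 1},{"dx": 0,"dy": 0,"dz": 0.03,"rx": 0,"ry": 0,"rz": 0,"claw": 1},{"dx": 0,"dy": 0,"dz": 0,"rx": 0,"ry": 0,"rz": 0,"claw": 1}]'

```text
time_s: 9.25
ee_pos: [0.4856, 0.2933, 0.0374]
eef_rot: [3.141, 0.002, 3.14]
force: [0.2, -1.4, 1.7]
grip_width: 0.0003
grip_force: 0.9
```

Emit:
step_arm --plan '[{"dx": 0,"dy": 0,"dz": 0.02,"rx": 0,"ry": 0,"rz": 0,"claw": 1},{"dx": 0,"dy": 0,"dz": 0.02,"rx": 0,"ry": 0,"rz": 0,"claw": 1},{"dx": 0,"dy": 0,"dz": 0.015,"rx": 0,"ry": 0,"rz": 0,"claw": 1},{"dx": 0,"dy": 0,"dz": 0,"rx": 0,"ry": 0,"rz": 0,"claw": 1}]'

```text
time_s: 9.65
ee_pos: [0.4857, 0.2935, 0.0329]
eef_rot: [3.141, 0.002, 3.14]
force: [-3.8, -4.9, 20.9]
grip_width: 0.0005
grip_force: 10.6
```

Emit:
step_arm --plan '[{"dx": 0,"dy": 0,"dz": 0.015,"rx": 0,"ry": 0,"rz": 0,"claw": 1},{"dx": 0,"dy": 0,"dz": 0,"rx": 0,"ry": 0,"rz": 0,"claw": 1}]'

```text
time_s: 9.85
ee_pos: [0.4859, 0.2936, 0.0325]
eef_rot: [3.141, 0.002, 3.14]
force: [-9.1, -8.9, 34.9]
grip_width: 0.0006
grip_force: 17.6
```

Emit:
step_arm --plan '[{"dx": 0,"dy": 0,"dz": -0.02,"rx": 0,"ry": 0,"rz": 0,"claw": 1},{"dx": 0,"dy": 0,"dz": 0,"rx": 0,"ry": 0,"rz": 0,"claw": 1}]'

```text
time_s: 10.05
ee_pos: [0.4857, 0.2935, 0.033]
eef_rot: [3.141, 0.002, 3.14]
force: [-2.0, -5.0, 17.8]
grip_width: 0.0007
grip_force: 8.5
```

Emit:
step_arm --plan '[{"dx": 0,"dy": 0,"dz": -0.015,"rx": 0,"ry": 0,"rz": 0,"claw": 1},{"dx": 0,"dy": 0,"dz": 0,"rx": 0,"ry": 0,"rz": 0,"claw": 1}]'

```text
time_s: 10.25
ee_pos: [0.4855, 0.2935, 0.0335]
eef_rot: [3.141, 0.001, 3.14]
force: [3.9, -0.6, 3.1]
grip_width: 0.0003
grip_force: 1.8
```

Emit:
step_arm --plan '[{"dx": 0,"dy": 0,"dz": -0.02,"rx": 0,"ry": 0,"rz": 0,"claw": 1},{"dx": 0,"dy": 0,"dz": 0,"rx": 0,"ry": 0,"rz": 0,"claw": 1}]'

```text
time_s: 10.45
ee_pos: [0.4851, 0.2935, 0.0352]
eef_rot: [3.141, 0.0, 3.14]
force: [1.8, 0.4, 3.7]
grip_width: 0.0004
grip_force: 1.5
```

Run:
```python
from h import *
c=viewer.camera('side'); o=telemetry.get_obs(); print(o['ee_pos'],o['force'])
tip=o['ee_pos']-[0,0,.017]; u,v=w2p(c,[tip])[0]; print(u,v, w2p(c,[(.484,.2925,.018)])[0])
u0=int(u)-30;v0=int(v)-22
cv2.imwrite('pics/s2.png',cv2.resize(c['img'][v0:v0+45,u0:u0+60],(800,600),interpolation=cv2.INTER_CUBIC)[:,:,::-1]);print(u0,v0)
```

```text
[0.48503984 0.29348051 0.03504843] [ 2.25793313 -0.16974413  3.33058143]
226.23233608868176 191.96204660630534 [226.1623806  192.19285681]
196 169
```

View pics/s2.png

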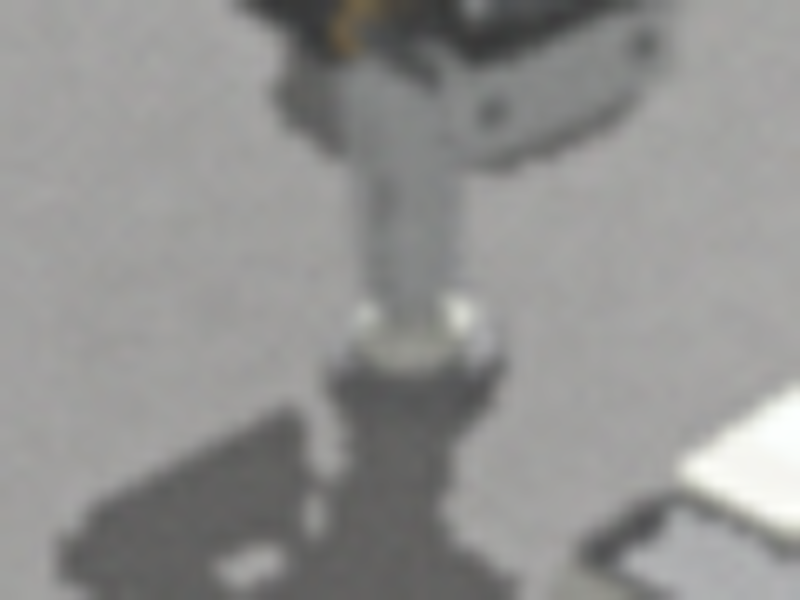

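The finger (tip at (405,335)) stands centred on the white cap. The force profile, about 4 N of spring then a hard stop, shows the button bottomed. Next, up and over to the near side of the post.

Emit:
step_arm --plan '[{"dx": 0,"dy": 0,"dz": -0.3,"rx": 0,"ry": 0,"rz": 0,"claw": 1},{"dx": 0,"dy": 0,"dz": -0.45,"rx": 0,"ry": 0,"rz": 0,"claw": 1},{"dx": 0,"dy": 0,"dz": -0.45,"rx": 0,"ry": 0,"rz": 0,"claw": 1},{"dx": -0.02,"dy": -0.42,"dz": -0.1,"rx": 0,"ry": 0,"rz": 0,"claw": 1},{"dx": -0.03,"dy": -0.42,"dz": 0,"rx": 0,"ry": 0,"rz": 0,"claw": 1},{"dx": -0.03,"dy": -0.42,"dz": 0,"rx": 0,"ry": 0,"rz": 0,"claw": 1},{"dx": -0.03,"dy": -0.42,"dz": 0,"rx": 0,"ry": 0,"rz": 0,"claw": 1},{"dx": -0.03,"dy": -0.42,"dz": 0,"rx": 0,"ry": 0,"rz": 0,"claw": 1},{"dx": -0.03,"dy": -0.42,"dz": 0,"rx": 0,"ry": 0,"rz": 0,"claw": 1},{"dx": -0.03,"dy": -0.42,"dz": 0,"rx": 0,"ry": 0,"rz": 0,"claw": 1}]'

```text
time_s: 11.5
ee_pos: [0.5039, -0.0021, 0.1644]
eef_rot: [3.141, -0.002, 3.14]
force: [0.8, -0.9, 0.0]
grip_width: 0.001
grip_force: 0.0
```

Emit:
step_arm --plan '[{"dx": -0.03,"dy": -0.42,"dz": 0,"rx": 0,"ry": 0,"rz": 0,"claw": 1},{"dx": 0,"dy": -0.4,"dz": 0,"rx": 0,"ry": 0,"rz": 0,"claw": 1},{"dx": 0,"dy": 0,"dz": 0,"rx": 0,"ry": 0,"rz": 0,"claw": 1},{"dx": 0,"dy": 0,"dz": 0,"rx": 0,"ry": 0,"rz": 0,"claw": 1}]'

```text
time_s: 11.9
ee_pos: [0.507, -0.0828, 0.1643]
eef_rot: [3.141, -0.002, 3.139]
force: [0.3, -0.6, -0.1]
grip_width: 0.0004
grip_force: 0.0
```

Emit:
step_arm --plan '[{"dx": 0,"dy": -0.05,"dz": 0.35,"rx": 0,"ry": 0,"rz": 0,"claw": 1},{"dx": 0,"dy": 0,"dz": 0.3,"rx": 0,"ry": 0,"rz": 0,"claw": 1},{"dx": 0,"dy": 0,"dz": 0.16,"rx": 0,"ry": 0,"rz": 0,"claw": 1},{"dx": 0,"dy": 0,"dz": 0,"rx": 0,"ry": 0,"rz": 0,"claw": 1},{"dx": -0.05,"dy": 0,"dz": 0,"rx": 0,"ry": 0,"rz": 0,"claw": 1},{"dx": -0.05,"dy": 0,"dz": 0,"rx": 0,"ry": 0,"rz": 0,"claw": 1},{"dx": -0.05,"dy": 0,"dz": 0,"rx": 0,"ry": 0,"rz": 0,"claw": 1},{"dx": -0.05,"dy": 0.01,"dz": 0,"rx": 0,"ry": 0,"rz": 0,"claw": 1},{"dx": -0.05,"dy": 0.01,"dz": 0,"rx": 0,"ry": 0,"rz": 0,"claw": 1}]'

```text
time_s: 12.8
ee_pos: [0.5325, -0.0858, 0.0847]
eef_rot: [-3.141, -0.001, 3.14]
force: [-9.2, -1.3, 6.4]
grip_width: 0.0002
grip_force: 4.3
```

Pushing back as expected (about 9 N). Continuing to about x 0.551.

Emit:
step_arm --plan '[{"dx": -0.05,"dy": 0.015,"dz": 0,"rx": 0,"ry": 0,"rz": 0,"claw": 1},{"dx": -0.05,"dy": 0.02,"dz": 0,"rx": 0,"ry": 0,"rz": 0,"claw": 1},{"dx": -0.05,"dy": 0.025,"dz": 0,"rx": 0,"ry": 0,"rz": 0,"claw": 1},{"dx": -0.035,"dy": 0.02,"dz": 0,"rx": 0,"ry": 0,"rz": 0,"claw": 1}]'

```text
time_s: 13.2
ee_pos: [0.551, -0.0779, 0.0846]
eef_rot: [-3.141, -0.001, 3.14]
force: [-8.7, -2.3, 5.5]
grip_width: 0.0009
grip_force: 4.6
```

Emit:
step_arm --plan '[{"dx": 0.15,"dy": 0,"dz": 0,"rx": 0,"ry": 0,"rz": 0,"claw": 1},{"dx": 0.15,"dy": 0,"dz": 0,"rx": 0,"ry": 0,"rz": 0,"claw": 1},{"dx": 0,"dy": 0,"dz": -0.3,"rx": 0,"ry": 0,"rz": 0,"claw": 1},{"dx": 0,"dy": 0,"dz": -0.45,"rx": 0,"ry": 0,"rz": 0,"claw": 1},{"dx": 0,"dy": -0.4,"dz": -0.3,"rx": 0,"ry": 0,"rz": 0,"claw": 1},{"dx": 0.3,"dy": -0.35,"dz": 0,"rx": 0,"ry": 0,"rz": 0,"claw": 1},{"dx": 0.3,"dy": -0.35,"dz": 0,"rx": 0,"ry": 0,"rz": 0,"claw": 1},{"dx": 0,"dy": -0.3,"dz": 0,"rx": 0,"ry": 0,"rz": 0,"claw": 1},{"dx": 0,"dy": 0,"dz": 0,"rx": 0,"ry": 0,"rz": 0,"claw": 1}]'

```text
time_s: 14.1
ee_pos: [0.4605, -0.2205, 0.1899]
eef_rot: [-3.14, 0.002, 3.137]
force: [-0.3, -1.0, 0.1]
grip_width: 0.0005
grip_force: 0.0
```

```bash
python3 look.py t7
```

```text
14.15 [ 0.46083192 -0.21891956  0.18958527] [-0.1124104   0.92824847  0.4159425 ]
256 [125, 126, 134, 155, 179, 191, 188, 175, 167, 183, 203, 211, 212, 213, 213, 213, 212, 211, 211, 211, 211, 209, 202, 189, 180, 182, 188, 190, 191, 191, 191, 189, 179, 157]
262 [125, 132, 153, 178, 191, 188, 173, 163, 178, 204, 217, 219, 219, 218, 218, 217, 217, 217, 216, 215, 214, 210, 194, 174, 170, 181, 188, 190, 191, 191, 189, 182, 163, 140]
268 [128, 146, 171, 188, 188, 174, 160, 170, 198, 216, 220, 215, 209, 205, 204, 207, 213, 219, 221, 218, 211, 194, 172, 170, 182, 189, 190, 190, 190, 190, 185, 170, 145, 126]
274 [143, 166, 184, 188, 179, 165, 168, 194, 215, 222, 220, 212, 205, 201, 200, 204, 212, 218, 218, 210, 190, 169, 167, 179, 187, 188, 189, 189, 188, 184, 169, 145, 128, 121]
280 [155, 171, 178, 175, 163, 156, 173, 198, 211, 214, 214, 215, 215, 216, 217, 219, 218, 215, 208, 192, 173, 168, 177, 185, 188, 189, 188, 188, 185, 172, 149, 130, 123, 126]
```

View pics/t7.png

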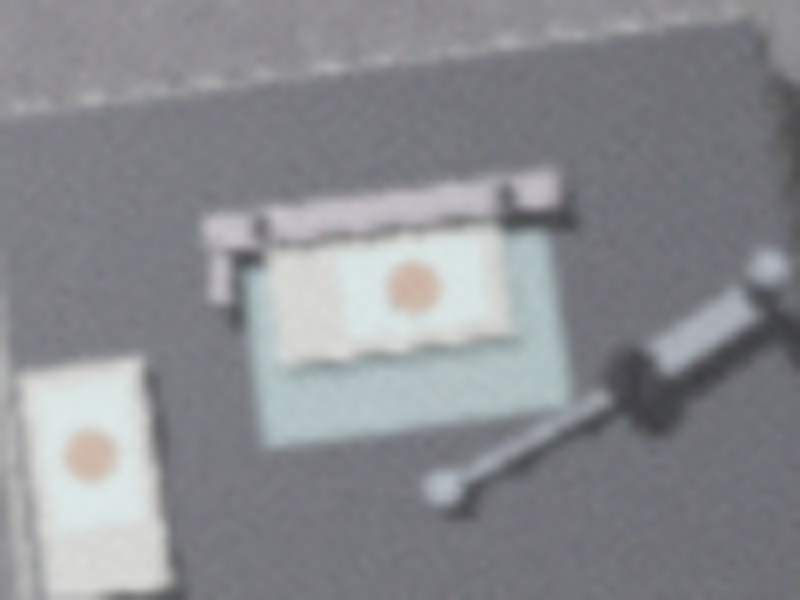

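The clip is back near its start (tip at (445,490)), well clear. The slide is unmoved and flush at the fence, and the arm is free.

```bash
python3 -c "
from station import hand_in
print(hand_in())"
```

```text
the job is handed in; nothing more can be done
None
```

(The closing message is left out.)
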